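# Find the full glue pot by its weight

### The job

Three identical glue pots stand in a loose row on the open desk in front of you (not the pot far left by the storage boxes): one is full, the other two are nearly empty, and only their weight tells which. Find the full one and stand it upright on the blue tray of the spring check platform, which sinks under a full pot; set it down, do not drop it. The two nearly empty pots must end up standing where they were, and the dish of tiles, the jar of red tiles beyond the platform and the nippers must not be disturbed.

Things in the scene. Friction and masses are not known exactly. Their poses are not given: they have to be found in the camera images.
- pot_1: One of three identical white glue pots with blue tops, 111 mm high. Origin: centre of the underside, z up. Body 64 mm diameter up to 74 mm, collar 57 mm from 78 to 94 mm, cap (fixed shut) 28 mm diameter from 94 to 111 mm, good to grip from above; a small lug at the cap's foot points to -x of the pot. A full pot weighs 0.5 to 0.75 kg, a nearly empty one 0.1 to 0.23 kg.
- pot_2: Another of the three identical glue pots: size and origin as pot_1.
- pot_3: Another of the three identical glue pots: size and origin as pot_1.
- dish: Small white dish of peach tiles, 102 mm diameter, 26 mm high; origin at the centre of the underside. To be left alone.
- jar: Small glass jar of red tiles with a black lid, 49 mm diameter, 59 mm high; origin at the centre of the underside. To be left alone.
- nippers: Tile nippers with blue grips lying flat, 171 mm long (along their y), 60 mm wide, 17 mm high; origin under the middle. To be left alone.
- tray_floor (a point): Centre of the floor of the square blue tray (150 x 150 mm) on top of the check platform; moves with the tray, sides along x and y. Its flat floor is 138 mm square inside a rolled rim 8 mm higher; it stands 23 mm above the desk, 17 mm when sunk. The grey base under it is 146 mm square and fixed to the desk.
- tray (a joint): How far the tray has sunk on its springs: 0 m up, 0.006 m fully down. It starts to sink at 3.2 N and is fully down at 4.1 N, so a full pot sinks it and a nearly empty one does not.
Not all that is in view belongs to the job. What is shaped like the pot_1 but brown or pink is not meant.

How it is judged:
At the end, for the whole second after the job is handed in: One pot, the full one, stands released, upright and at rest on the floor of the blue tray, its axis within 45 mm of the tray's centre, and its weight keeps the tray sunk by more than 4 mm; the other two pots stand upright and at rest within 40 mm of where they started (value of joint tray above 0.004 m and ((horizontal distance between pot_1 and tray_floor below 0.045 m and z of pot_1 in the frame of tray_floor below 0.004 m and distance of each of pot_2, pot_3 from where it was at the start of the episode below 0.04 m) or (horizontal distance between pot_2 and tray_floor below 0.045 m and z of pot_2 in the frame of tray_floor below 0.004 m and distance of each of pot_1, pot_3 from where it was at the start of the episode below 0.04 m) or (horizontal distance between pot_3 and tray_floor below 0.045 m and z of pot_3 in the frame of tray_floor below 0.004 m and distance of each of pot_1, pot_2 from where it was at the start of the episode below 0.04 m)) and angle between each of pot_1, pot_2, pot_3's own z axis and vertical below 0.08 rad and linear speed of each of pot_1, pot_2, pot_3 below 0.02 m/s); the robot touches nothing.
It fails at once if a pot is tipped by more than 0.6 rad (angle between any of pot_1, pot_2, pot_3's own z axis and vertical above 0.6 rad).
It fails at once if a pot is dropped (touching nothing while more than 45 mm above the desk) ((height (world z) of pot_1 above 0.045 m and contact force between pot_1 and anything else below 0.02 N) or (height (world z) of pot_2 above 0.045 m and contact force between pot_2 and anything else below 0.02 N) or (height (world z) of pot_3 above 0.045 m and contact force between pot_3 and anything else below 0.02 N)).
It fails at once if the dish, the jar or the nippers are moved by more than 30 mm (distance of any of dish, jar, nippers from where it was at the start of the episode above 0.03 m).
It also fails if it takes over 61 s, if anything falls off the work surface, if the arm or the gripper's body presses on something with over 40 N, if the wrist force passes 120 N, or if a joint passes its speed limit or range.

### The arm

A 7-joint arm with a two-finger parallel gripper is mounted at the origin on a cart in front of the work surface, level with it; the furniture and walls round the work are solid. World frame = base frame: x ahead of the robot, y to its left, z up, the work surface at z = 0. Lengths are in m, angles in rad, forces in N, time in s.
With the tool pointing down it reaches from about 0.425 to 0.925 m from the base axis. Payload 6.8 kg.
Tool frame: the origin (TCP) lies at the very end of the fingers, on their centre line; the grasp point (between the pads) lies 19 mm behind it; z points along the fingers, y is the line along which they close (so a half turn about z gives the same grasp; the last joint's range is limited). The gripper opens to 85 mm and grips with 20 to 120 N. Pads are 22 mm wide; open, the fingers measure 114 mm over their backs; the gripper's body (76 mm by 85 mm) begins 54 mm behind the grasp point. The pads swing forward as they close: fully open they stand 13 mm farther back than shut.
Start: joints at [-1.398, 0.477, 0.022, 1.555, -0.011, 1.109, -0.083], TCP at [0.187, 0.649, 0.231] pointing down, gripper open.
Joint ranges: [-2.96, 2.96], [-0.34, 2.1], [-1.41, 1.46], [0.24, 2.44], [-1.37, 4.51], [0.17, 1.92], [-2.96, 2.96]. Speed limits (rad/s): [2.39, 2.39, 3.14, 3.14, 3.14, 3.14, 3.14].

### API

Orientations are given as a rotation vector (axis times angle).
In Python, from bench import r gives the robot as it stands. The module is installed in compiled form; this text tells all that it offers.
- The arm moves only by the tool servo_tool, never from a script. Its argument "commands" is a list of rows, each a list of 7 numbers: the turn, a rotation vector about the world's x, y, z in degrees, then the shift along the world's x, y, z in mm, then the closure, from 0 (fully open) to 1 (shut). A call has 1 to 5 rows; each row is the pose to reach, as a shift and turn from the pose commanded when the call began; what a row does not reach only later rows make up. A row lasts 1/12 s, in which the tool goes at most 41.7 mm and 7.16 degrees, less where a joint would pass 70% of its speed; a pose out of reach is approached as far as the arm can. A call with a gripper value outside its range is refused whole. The fingers move at their own pace and stop on an object; "force" is the grip in N (left out, the last holds). Time passes only in rows, so rows that repeat a pose let the fingers close. It gives the time, the measured TCP pose, the force, the opening and the grip force at its end, in the units of the state.
- r.get_obs(): the state, without advancing time (a new reading comes with each control period).
- r.grab_frame(name): name is "scene" or "top" or "wrist"; returns (picture, depth): 384x512x3 uint8, blue, green, red; 384x512 float32, m along the optical axis (not along the pixel's ray), 0 where there is no reading.
- r.camera_info(name): a dict with "vertical_fov" (degrees; the focal length in pixels is half the picture's height over the tangent of half this angle, whatever the lens; pixels are square), "cx", "cy" (the principal point, pixels), "cam_to_world" (4x4, takes a point from camera to world coordinates); the wrist camera has in their place "T_tool_cam" (4x4, takes a point from camera to tool coordinates, whose origin is the TCP and whose axes are the flange's). Camera axes: x right, y up, looking along -z (the intrinsics and any distortion apply to the point x, -y, -z); pixel columns grow to the right and rows downward; lengths in m; the calibration is good to about 2 mm. A picture is of the moment at which its call begins: read the wrist's pose just before it. camera_info takes no time and is no camera call.
- r.hand_in(): hands the job in; it is judged then, once.
The state is a dict: "clock": time; "joints": joint angles; "qvel": joint speeds; "tau": joint torques, N m; "tcp_pos": TCP position; "orientation": TCP orientation; "contact_force": force on the tool from outside, world axes, zero at the start; "moment": the same for the moment, N m; "grip_width": finger opening in m; "gripper_force": force on a finger pad.
Only numpy, scipy, OpenCV 4.12 (cv2) and the standard library are available. Lean on these libraries where they do the work, as an engineer would, in place of code of your own. Each camera call takes 0.05 s, during which the arm holds its last target. There are 200 camera calls.

## Working session

There is one attempt and no reset: what is moved stays moved. The work goes in short steps, Python scripts to look and compute and a tool call to move; the robot and the scene stay as the last step left them, time stands still between calls to the robot, and variables do not carry over. Pictures are saved under pics/ and viewed, at most 10 in all, crops included, and the job is handed in when it is done.

Besides the shell and the picture viewer there is one more tool, called after ">>>" by a JSON object that holds its "method" and its "body", one argument or row to a line. servo_tool: Moves the arm, as the interface text tells. Its arguments: {"type":"object","properties":{"commands":{"type":"array"},"force":{"type":"number"}},"required":["commands"]}

```bash
mkdir -p pics; cat > h.py <<'E'
import numpy as np, cv2
from bench import r
def snap(name):
    o=r.get_obs(); im,d=r.grab_frame(name); ci=r.camera_info(name)
    if 'cam_to_world' in ci: T=np.array(ci['cam_to_world'])
    else:
        W=np.eye(4); W[:3,:3]=cv2.Rodrigues(np.array(o['orientation'],float))[0]; W[:3,3]=o['tcp_pos']
        T=W@np.array(ci['T_tool_cam'])
    return im,d,ci,T
def cloud(d,ci,T):
    h,w=d.shape; f=h/2/np.tan(np.radians(ci['vertical_fov'])/2)
    v,u=np.mgrid[:h,:w]
    P=np.stack([(u-ci['cx'])/f*d,-(v-ci['cy'])/f*d,-d],-1)
    P=P@T[:3,:3].T+T[:3,3]; P[d<=0]=np.nan
    return P
E
python3 - <<'E'
from h import *
for n in ('scene','top'):
    im,d,ci,T=snap(n); cv2.imwrite(f'pics/{n}0.png',im); np.savez(f'{n}0.npz',im=im,d=d,P=cloud(d,ci,T)); print(n,{k:v for k,v in ci.items()})
o=r.get_obs(); print(o)
E
```

```text
scene {'vertical_fov': 56.47301799481468, 'cx': 255.73037166965017, 'cy': 185.69418978603895, 'cam_to_world': array([[ 0.68576439,  0.55262615, -0.4736365 ,  0.10134621],
       [-0.72769055,  0.50815306, -0.46070266, -0.50386755],
       [-0.0139165 ,  0.66059428,  0.7506141 ,  0.86843627],
       [ 0.        ,  0.        ,  0.        ,  1.        ]])}
top {'vertical_fov': 57.666681434054695, 'cx': 258.05915393085877, 'cy': 190.37490777379418, 'cam_to_world': array([[ 0.00209   ,  0.99401373, -0.10923526,  0.46716503],
       [-0.99999681,  0.00192218, -0.00164161, -0.00515126],
       [-0.00142182,  0.10923834,  0.99401457,  1.18055055],
       [ 0.        ,  0.        ,  0.        ,  1.        ]])}
{'clock': 0.1, 'joints': array([-1.39813324,  0.47770576,  0.02235135,  1.55630891, -0.0114727 ,
        1.10929402, -0.08308145]), 'qvel': array([ 0.00179014, -0.00245949, -0.00182107, -0.00463669,  0.00115556,
        0.00227769,  0.00058528]), 'tau': array([ 4.46467791e-03, -5.97756958e+01,  1.61330022e+00, -2.81950629e+01,
        1.27471896e-02,  5.05972712e-03, -6.64154598e-06]), 'tcp_pos': array([0.18691541, 0.64807536, 0.23044938]), 'orientation': array([-4.39495571e-01, -3.11061715e+00,  2.49077076e-03]), 'contact_force': array([ 1.19222442,  0.03301777, -0.9045835 ]), 'moment': array([-0.02834577,  0.00987019, -0.0307398 ]), 'gripper_force': 0.0, 'grip_width': 0.08525617329633838}
```

View pics/scene0.png

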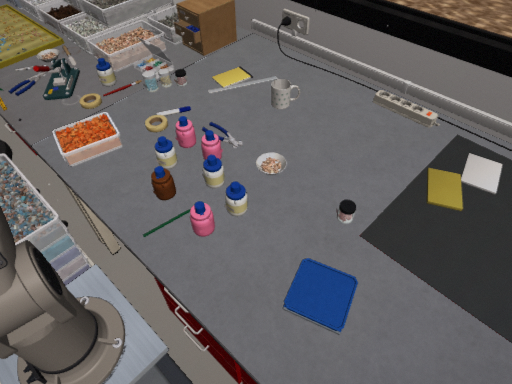

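View pics/top0.png

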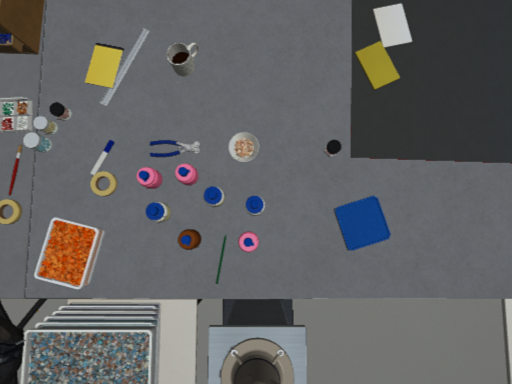

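The white/blue candidates are at top (157,212), (213,196) and (255,205). Pink decoys are at (149,177), (186,174) and (249,242), a brown one at (189,239). I'll measure these and confirm in an enlarged crop.

```bash
python3 - <<'E'
from h import *
Z=np.load('top0.npz'); P=Z['P']; im=Z['im']; S=np.load('scene0.npz'); PS=S['P']; ims=S['im']
hsv=cv2.cvtColor(im,cv2.COLOR_BGR2HSV); hs=cv2.cvtColor(ims,cv2.COLOR_BGR2HSV)
for nm,P_,h_ in(('top',P,hsv),('scene',PS,hs)):
    b=(abs(h_[...,0].astype(int)-112)<14)&(h_[...,1]>130)&(P_[...,2]>.08)&(P_[...,2]<.13)&(P_[...,0]>.1)&(abs(P_[...,1])<.5)
    n,l,st,c=cv2.connectedComponentsWithStats(b.astype(np.uint8))
    for i in range(1,n):
        if st[i,4]>15:
            q=P_[l==i]; t=q[q[:,2]>.104]; print(nm,c[i].round(),st[i,4],'top mean',np.round(t.mean(0),3),'mid',np.round((np.percentile(t,3,0)+np.percentile(t,97,0))/2,3),'all mid',np.round((q.min(0)+q.max(0))/2,3))
b=(abs(hsv[...,0].astype(int)-112)<14)&(hsv[...,1]>130); b[:, :325]=0; b[:185]=0
n,l,st,c=cv2.connectedComponentsWithStats(b.astype(np.uint8)); i=1+st[1:,4].argmax()
q=P[l==i]; rr=cv2.minAreaRect(q[:,:2].astype(np.float32)); print('tray',rr,np.nanmedian(q[:,2]))
for n,(u,v) in dict(dish=(244,147),jar=(334,147),nip=(175,149),pinkR=(249,242),pinkM=(186,174),pinkL=(149,177),brown=(189,239),desk=(300,170)).items(): print(n,P[v,u].round(3))
c=np.vstack([cv2.resize(im[140:260,130:290],(800,600),interpolation=cv2.INTER_CUBIC)]); cv2.imwrite('pics/crop0.png',c)
E
```

```text
top [183. 171.] 63 top mean [0.644 0.231 0.111] mid [0.644 0.231 0.11 ] all mid [0.645 0.231 0.103]
top [144. 175.] 67 top mean [0.633 0.353 0.111] mid [0.633 0.353 0.11 ] all mid [0.632 0.353 0.102]
top [212. 195.] 239 top mean [0.573 0.139 0.11 ] mid [0.572 0.139 0.11 ] all mid [0.573 0.14  0.098]
top [254. 204.] 234 top mean [0.543 0.007 0.111] mid [0.543 0.007 0.111] all mid [0.545 0.009 0.099]
top [154. 211.] 239 top mean [0.522 0.32  0.11 ] mid [0.522 0.32  0.111] all mid [0.522 0.322 0.098]
top [186. 240.] 70 top mean [0.434 0.217 0.11 ] mid [0.434 0.218 0.11 ] all mid [0.432 0.218 0.102]
top [248. 242.] 54 top mean [0.428 0.027 0.111] mid [0.428 0.028 0.11 ] all mid [0.428 0.027 0.108]
scene [183. 121.] 68 top mean [0.632 0.353 0.11 ] mid [0.631 0.355 0.11 ] all mid [0.63  0.354 0.101]
scene [209. 135.] 72 top mean [0.643 0.23  0.11 ] mid [0.643 0.232 0.109] all mid [0.642 0.231 0.101]
scene [163. 144.] 192 top mean [0.519 0.319 0.111] mid [0.519 0.32  0.11 ] all mid [0.519 0.32  0.098]
scene [212. 163.] 213 top mean [0.57  0.137 0.11 ] mid [0.57  0.138 0.11 ] all mid [0.569 0.138 0.098]
scene [159. 172.] 93 top mean [0.431 0.216 0.111] mid [0.432 0.217 0.11 ] all mid [0.43  0.216 0.101]
scene [235. 191.] 253 top mean [0.54  0.006 0.111] mid [0.541 0.007 0.11 ] all mid [0.542 0.007 0.097]
scene [200. 207.] 103 top mean [0.424 0.025 0.111] mid [0.425 0.027 0.11 ] all mid [0.424 0.026 0.101]
tray ((0.48829635977745056, -0.3467658460140228), (0.14963793754577637, 0.14877507090568542), 18.316850662231445) 0.023237171473043383
dish [0.742 0.045 0.022]
jar [ 0.734 -0.252  0.06 ]
nip [ 0.74   0.284 -0.002]
pinkR [0.427 0.024 0.111]
pinkM [0.636 0.222 0.105]
pinkL [0.629 0.341 0.09 ]
brown [0.435 0.207 0.107]
desk [ 0.668 -0.147 -0.001]
```

View pics/crop0.png

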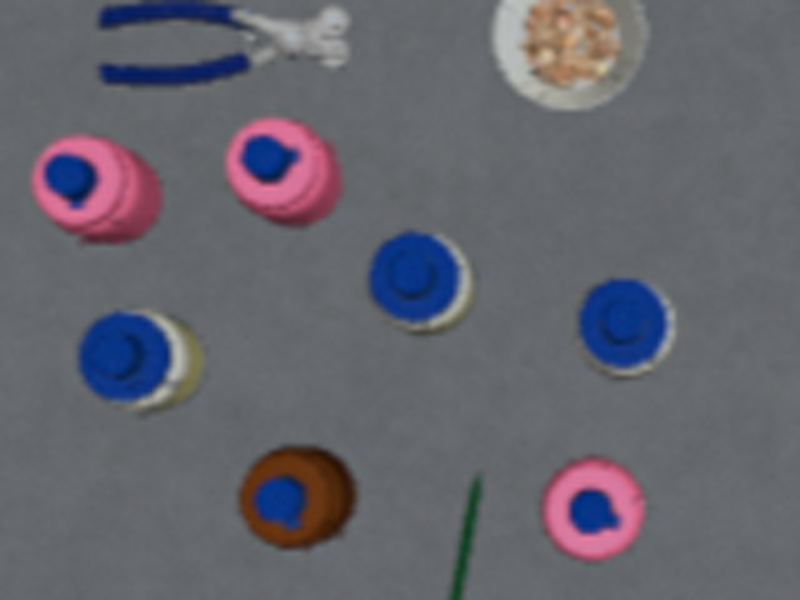

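The crop shows three white pots with blue collars and caps at crop (125,355), (415,275) and (622,322); the four others have pink or brown bodies. The three white pots fit the description. From the world estimates, A is (0.520,0.320), B (0.571,0.138), C (0.541,0.007) and the tray (0.488,-0.347). I'll go above A.

>>> {"method": "servo_tool", "body": {
  "commands": [
    [0, 0, 0, 28, -28, 0, 0],
    [0, 0, 0, 56, -56, 0, 0],
    [0, 0, 0, 84, -84, 0, 0],
    [0, 0, 0, 112, -112, 0, 0],
    [0, 0, 0, 140, -140, 0, 0]
  ],
  "force": 40
}}

```text
clock: 0.52
tcp_pos: [0.328, 0.5068, 0.231]
orientation: [-0.439, -3.111, 0.001]
contact_force: [0.5, 0.7, 0.7]
grip_width: 0.0858
gripper_force: 0.0
```

>>> {"method": "servo_tool", "body": {
  "commands": [
    [0, 0, 0, 28, -28, 0, 0],
    [0, 0, 0, 56, -56, 0, 0],
    [0, 0, 0, 84, -84, 0, 0],
    [0, 0, 0, 112, -112, 0, 0],
    [0, 0, 0, 130, -130, 0, 0]
  ]
}}

```text
clock: 0.93
tcp_pos: [0.4601, 0.3743, 0.2311]
orientation: [0.446, 3.109, -0.003]
contact_force: [0.6, 0.3, -0.7]
grip_width: 0.0854
gripper_force: 0.0
```

>>> {"method": "servo_tool", "body": {
  "commands": [
    [0, 0, 0, 28, -28, 0, 0],
    [0, 0, 0, 60, -54, 0, 0],
    [0, 0, 0, 60, -54, 0, 0],
    [0, 0, 0, 60, -54, 0, 0]
  ]
}}

```text
clock: 1.27
tcp_pos: [0.5192, 0.3214, 0.2309]
orientation: [0.449, 3.109, -0.002]
contact_force: [-0.1, -0.1, -1.4]
grip_width: 0.0855
gripper_force: 0.0
```

```bash
cat > w.py <<'E'
from h import *
import sys
im,d,ci,T=snap('wrist'); P=cloud(d,ci,T); np.savez(sys.argv[1]+'.npz',im=im,P=P)
cv2.imwrite(f'pics/{sys.argv[1]}.png',im)
h_=cv2.cvtColor(im,cv2.COLOR_BGR2HSV)
b=(abs(h_[...,0].astype(int)-112)<14)&(h_[...,1]>130)&(P[...,2]>.085)&(P[...,2]<.12)
n,l,st,c=cv2.connectedComponentsWithStats(b.astype(np.uint8))
for i in range(1,n):
    if st[i,4]>60:
        q=P[l==i]; t=q[q[:,2]>.106]; k=q[(q[:,2]>.088)&(q[:,2]<.099)]
        f=lambda a:np.round((np.percentile(a,2,0)+np.percentile(a,98,0))/2,4) if len(a) else None
        print(c[i].round(),st[i,4],'cap',f(t),'collar',f(k), np.ptp(t,0).round(3) if len(t) else '')
o=r.get_obs(); print(o['clock'],o['tcp_pos'],o['contact_force'],o['joints'].round(3)); print(np.array(ci['T_tool_cam']).round(3))
E
python3 w.py w1
```

```text
[104. 117.] 1252 cap [0.4358 0.2199 0.1097] collar [0.433  0.2216 0.0945] [0.026 0.026 0.007]
[258. 180.] 2590 cap [0.5238 0.3224 0.1101] collar [0.5143 0.3239 0.0938] [0.027 0.027 0.007]
[ 84. 271.] 817 cap [0.5636 0.1414 0.109 ] collar [0.5605 0.1433 0.0935] [0.005 0.019 0.006]
[326. 287.] 917 cap [0.6354 0.3544 0.1095] collar [0.6235 0.354  0.0945] [0.028 0.024 0.007]
[205. 324.] 593 cap [0.6412 0.2337 0.1092] collar [0.6406 0.2314 0.0942] [0.015 0.025 0.006]
1.3167 [0.51737875 0.32364621 0.23080955] [-0.05608829  0.38660387 -0.36870627] [-0.787  0.373  0.164  1.726 -0.069  1.049  0.688]
[[-0.     0.965  0.261  0.065]
 [ 1.     0.     0.    -0.001]
 [ 0.     0.261 -0.965 -0.143]
 [ 0.     0.     0.     1.   ]]
```

View pics/w1.png

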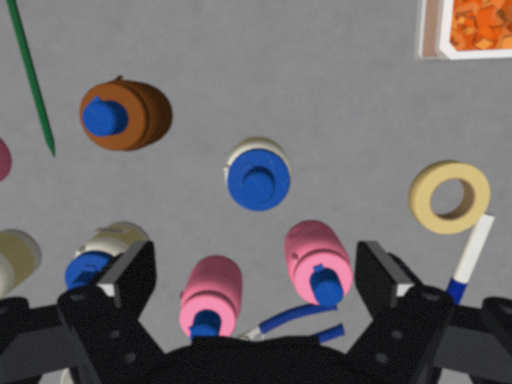

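The wrist view shows pot A at (258,180) as a blue top over a white body. The brown pot is at (104,117), the pink ones at (325,270) and (210,305). I need the lug directions before choosing the finger line.

```bash
python3 - <<'E'
from h import *
w=np.load('w1.npz')['im']; s=np.load('scene0.npz')['im']; t=np.load('top0.npz')['im']
def c(im,u,v,k=20):
    p=cv2.resize(im[v-k:v+k,u-k:u+k],(260,260),interpolation=cv2.INTER_CUBIC).astype(float)
    return np.clip(p*2,0,255).astype(np.uint8)
cv2.imwrite('pics/lug.png',np.vstack([np.hstack([c(w,258,180,34),c(s,165,148),c(t,156,211,16)]),np.hstack([c(s,213,166),c(t,212,195,16),c(s,235,193)])]))
E
```

```text
(no output)
```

View pics/lug.png

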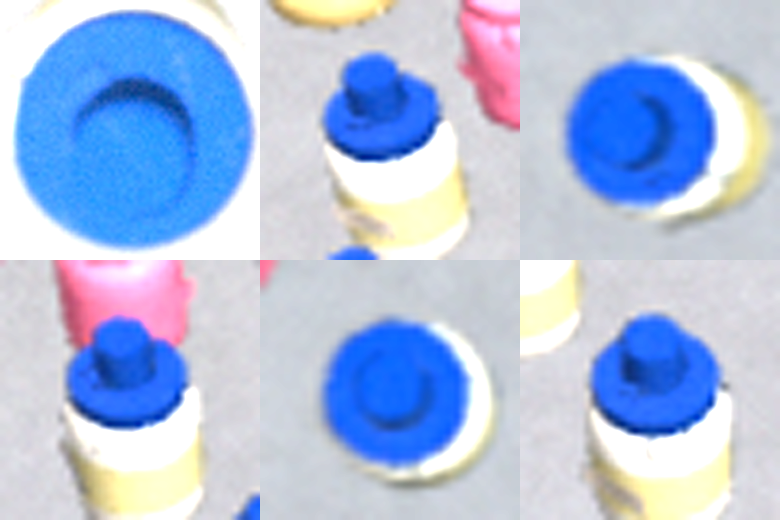

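```bash
cat > lug.py <<'E'
from h import *
def lug(f,c):
    P=np.load(f)['P'].reshape(-1,3); P=P[np.isfinite(P[:,0])]
    q=P-[*c,0]; rad=np.hypot(q[:,0],q[:,1]); a=np.degrees(np.arctan2(q[:,1],q[:,0]))
    m=(rad>15.5e-3)&(rad<22e-3)&(P[:,2]>.085)
    print(f,c,[(k,int((m&(abs(a-k-10)<10)).sum()),round(float(np.max(P[m&(abs(a-k-10)<10),2],initial=0)),4),round(float(np.median(P[m&(abs(a-k-10)<10),2])),4)) for k in range(-180,180,20)])
if __name__=='__main__':
    lug('w1.npz',(.5238,.3224)); lug('scene0.npz',(.519,.319)); lug('scene0.npz',(.570,.138)); lug('scene0.npz',(.541,.007)); lug('top0.npz',(.572,.139)); lug('top0.npz',(.543,.007))
E
python3 lug.py 2>/dev/null
```

```text
w1.npz (0.5238, 0.3224) [(-180, 722, 0.3203, 0.3137), (-160, 1465, 0.32, 0.3118), (-140, 48, 0.304, 0.086), (-120, 49, 0.0876, 0.0859), (-100, 42, 0.0874, 0.0858), (-80, 34, 0.0872, 0.086), (-60, 17, 0.0876, 0.086), (-40, 9, 0.0865, 0.0854), (-20, 6, 0.0865, 0.0858), (0, 11, 0.0869, 0.0858), (20, 24, 0.0874, 0.0858), (40, 41, 0.0868, 0.0859), (60, 45, 0.0875, 0.0858), (80, 48, 0.088, 0.0858), (100, 293, 0.3138, 0.3101), (120, 1072, 0.3197, 0.3123), (140, 94, 0.3198, 0.087), (160, 43, 0.3197, 0.0859)]
scene0.npz (0.519, 0.319) [(-180, 5, 0.0887, 0.0875), (-160, 4, 0.0924, 0.088), (-140, 3, 0.0879, 0.0878), (-120, 5, 0.0911, 0.0863), (-100, 3, 0.0878, 0.0872), (-80, 2, 0.0866, 0.0861), (-60, 3, 0.0868, 0.0857), (-40, 3, 0.0871, 0.0859), (-20, 3, 0.0894, 0.0879), (0, 2, 0.0894, 0.0882), (20, 0, 0.0, nan), (40, 1, 0.1113, 0.1113), (60, 0, 0.0, nan), (80, 0, 0.0, nan), (100, 1, 0.0866, 0.0866), (120, 2, 0.0887, 0.0869), (140, 2, 0.0886, 0.0877), (160, 1, 0.0858, 0.0858)]
scene0.npz (0.57, 0.138) [(-180, 4, 0.0894, 0.0863), (-160, 1, 0.0861, 0.0861), (-140, 3, 0.0881, 0.0858), (-120, 3, 0.
[... 1106 characters left out ...]
 0.0861), (20, 3, 0.0879, 0.0872), (40, 1, 0.0877, 0.0877), (60, 3, 0.0868, 0.086), (80, 3, 0.087, 0.0852), (100, 3, 0.0871, 0.0871), (120, 3, 0.0889, 0.086), (140, 3, 0.0905, 0.0869), (160, 5, 0.0939, 0.0871)]
top0.npz (0.543, 0.007) [(-180, 4, 0.0948, 0.0901), (-160, 4, 0.0868, 0.0862), (-140, 3, 0.0864, 0.0858), (-120, 1, 0.0879, 0.0879), (-100, 3, 0.0863, 0.086), (-80, 3, 0.0919, 0.0878), (-60, 2, 0.0858, 0.0854), (-40, 2, 0.0909, 0.0898), (-20, 5, 0.0898, 0.0873), (0, 2, 0.0866, 0.0864), (20, 4, 0.0889, 0.087), (40, 4, 0.0858, 0.0857), (60, 1, 0.0873, 0.0873), (80, 3, 0.0871, 0.0861), (100, 3, 0.0899, 0.0895), (120, 4, 0.0874, 0.0856), (140, 2, 0.0898, 0.0892), (160, 1, 0.0902, 0.0902)]
```

The depth shows the lug bumps: A's points to about -147°, and B's and C's to about 175 to 180°, roughly world -x. I'll turn the fingers so that they clear A's lug while descending.

>>> {"method": "servo_tool", "body": {
  "commands": [
    [0, 0, 7, 4, -3, -20, 0],
    [0, 0, 14, 4, -3, -40, 0],
    [0, 0, 21, 4, -3, -60, 0],
    [0, 0, 28, 4, -3, -75, 0.3],
    [0, 0, 35, 4, -3, -85, 0.3]
  ]
}}

```text
clock: 1.73
tcp_pos: [0.5184, 0.323, 0.1442]
orientation: [0.53, -3.093, 0.0]
contact_force: [0.4, 0.3, -0.2]
grip_width: 0.0638
gripper_force: 0.0
```

>>> {"method": "servo_tool", "body": {
  "commands": [
    [0, 0, 0, 0, 0, 0, 0.3],
    [0, 0, 0, 0, 0, 0, 0.3],
    [0, 0, 0, 0, 0, 0, 0.3]
  ]
}}

```text
clock: 1.98
tcp_pos: [0.5208, 0.3227, 0.147]
orientation: [-0.513, 3.099, 0.001]
contact_force: [-0.0, 0.0, -0.2]
grip_width: 0.06
gripper_force: 0.0
```

```bash
python3 w.py w2; python3 -c "
from h import *
print(r.get_obs()['orientation'])"
```

```text
[122.  14.] 1817 cap [0.4412 0.2209 0.1097] collar [0.4393 0.2279 0.0944] [0.017 0.025 0.007]
[254. 209.] 4945 cap [0.5236 0.322  0.1098] collar [0.5146 0.3208 0.0936] [0.027 0.027 0.007]
[  2. 201.] 73 cap None collar None 
[ 48. 350.] 105 cap [0.6478 0.2244 0.1109] collar None [0.014 0.006 0.003]
2.0333 [0.52107422 0.32264592 0.1472909 ] [ 0.01864307 -0.28854617  1.07922978] [-0.675  0.463  0.025  1.79  -0.015  0.887  1.256]
[[-0.     0.965  0.261  0.065]
 [ 1.     0.    -0.    -0.001]
 [-0.     0.261 -0.965 -0.143]
 [ 0.     0.     0.     1.   ]]
[-5.13132643e-01  3.09817378e+00  1.48566640e-03]
```

Descending onto A, then gripping, weighing at a 15 mm lift.

>>> {"method": "servo_tool", "body": {
  "commands": [
    [0, 0, 0, 1.5, -1, -18, 0.3],
    [0, 0, 0, 1.5, -1, -36, 0.3],
    [0, 0, 0, 1.5, -1, -46, 0.3],
    [0, 0, 0, 1.5, -1, -52, 0.3],
    [0, 0, 0, 1.5, -1, -52, 0.3]
  ]
}}

```text
clock: 2.45
tcp_pos: [0.5219, 0.3205, 0.0935]
orientation: [0.515, -3.098, 0.001]
contact_force: [0.2, -0.6, 0.5]
grip_width: 0.0597
gripper_force: 0.0
```

>>> {"method": "servo_tool", "body": {
  "commands": [
    [0, 0, 0, 0, 0, 0, 0.5],
    [0, 0, 0, 0, 0, 0, 1],
    [0, 0, 0, 0, 0, 0, 1],
    [0, 0, 0, 0, 0, 0, 1],
    [0, 0, 0, 0, 0, 0, 1]
  ],
  "force": 40
}}

```text
clock: 2.87
tcp_pos: [0.5232, 0.3213, 0.0955]
orientation: [-0.516, 3.097, 0.002]
contact_force: [-0.3, 1.1, 4.7]
grip_width: 0.0257
gripper_force: 39.7
```

>>> {"method": "servo_tool", "body": {
  "commands": [
    [0, 0, 0, 0, 0, 4, 1],
    [0, 0, 0, 0, 0, 9, 1],
    [0, 0, 0, 0, 0, 15, 1],
    [0, 0, 0, 0, 0, 20, 1],
    [0, 0, 0, 0, 0, 20, 1]
  ]
}}

```text
clock: 3.28
tcp_pos: [0.5232, 0.3208, 0.1156]
orientation: [-0.515, 3.097, 0.001]
contact_force: [0.1, 0.2, -0.1]
grip_width: 0.026
gripper_force: 39.5
```

>>> {"method": "servo_tool", "body": {
  "commands": [
    [0, 0, 0, 0, 0, 0, 1],
    [0, 0, 0, 0, 0, 0, 1],
    [0, 0, 0, 0, 0, 0, 1]
  ]
}}

```text
clock: 3.53
tcp_pos: [0.5223, 0.3204, 0.114]
orientation: [0.516, -3.098, 0.0]
contact_force: [0.9, 0.2, -1.4]
grip_width: 0.0255
gripper_force: 39.5
```

>>> {"method": "servo_tool", "body": {
  "commands": [
    [0, 0, 0, 0, 0, 0, 1]
  ]
}}

```text
clock: 3.62
tcp_pos: [0.5224, 0.3204, 0.114]
orientation: [0.516, -3.098, 0.0]
contact_force: [0.7, -0.3, -1.9]
grip_width: 0.0263
gripper_force: 39.5
```

>>> {"method": "servo_tool", "body": {
  "commands": [
    [0, 0, 0, 0, 0, 0, 1]
  ]
}}

```text
clock: 3.7
tcp_pos: [0.5224, 0.3205, 0.114]
orientation: [0.516, -3.098, 0.0]
contact_force: [0.0, -1.0, -1.3]
grip_width: 0.0259
gripper_force: 39.5
```

>>> {"method": "servo_tool", "body": {
  "commands": [
    [0, 0, 0, 0, 0, 0, 1]
  ]
}}

```text
clock: 3.78
tcp_pos: [0.5224, 0.3205, 0.1141]
orientation: [0.516, -3.099, 0.0]
contact_force: [1.2, -0.3, -0.5]
grip_width: 0.0262
gripper_force: 39.5
```

Force is about -1.3 N, so A looks nearly empty, if it really was lifted. I'll check that in the scene picture.

```bash
python3 - <<'E'
from h import *
im,d,ci,T=snap('scene'); s=np.load('scene0.npz')['im']
f=lambda a:cv2.resize(a[120:190,125:205],(400,350),interpolation=cv2.INTER_CUBIC)
cv2.imwrite('pics/liftA.png',np.hstack([f(s),f(im)]))
E
```

```text
(no output)
```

View pics/liftA.png

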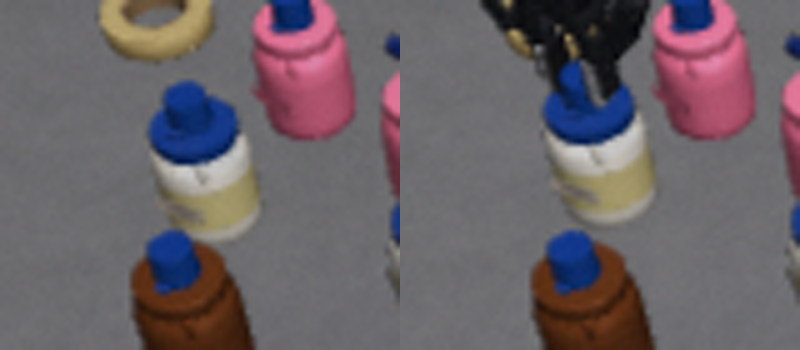

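The right half shows A lifted and upright, its bottom edge up from crop row 240 to about 222. So A is nearly empty, and it goes back down in place.

>>> {"method": "servo_tool", "body": {
  "commands": [
    [0, 0, 0, 0, 0, -8, 1],
    [0, 0, 0, 0, 0, -14, 1],
    [0, 0, 0, 0, 0, -17, 1],
    [0, 0, 0, 0, 0, -19, 1],
    [0, 0, 0, 0, 0, -20, 1]
  ]
}}

```text
clock: 4.25
tcp_pos: [0.5231, 0.3211, 0.0955]
orientation: [-0.516, 3.098, 0.001]
contact_force: [-4.1, -2.2, 18.4]
grip_width: 0.0262
gripper_force: 41.4
```

>>> {"method": "servo_tool", "body": {
  "commands": [
    [0, 0, 0, 0, 0, 0, 1],
    [0, 0, 0, 0, 0, 0, 0.5],
    [0, 0, 0, 0, 0, 0, 0.3],
    [0, 0, 0, 0, 0, 0, 0.3],
    [0, 0, 0, 0, 0, 5, 0.3]
  ]
}}

```text
clock: 4.67
tcp_pos: [0.5218, 0.3201, 0.0983]
orientation: [0.516, -3.097, 0.001]
contact_force: [0.0, -0.9, -0.1]
grip_width: 0.0597
gripper_force: 0.0
```

>>> {"method": "servo_tool", "body": {
  "commands": [
    [0, 0, 0, 0, 0, 12, 0.3],
    [0, 0, 0, 0, 0, 30, 0.3],
    [0, 0, 0, 0, 0, 50, 0.3],
    [0, 0, 0, 0, 0, 70, 0.3],
    [0, 0, 0, 0, 0, 75, 0.3]
  ]
}}

```text
clock: 5.08
tcp_pos: [0.5244, 0.3218, 0.1787]
orientation: [-0.515, 3.094, 0.004]
contact_force: [0.5, -0.2, -0.8]
grip_width: 0.0596
gripper_force: 0.0
```

>>> {"method": "servo_tool", "body": {
  "commands": [
    [0, 0, -5, 10, -34, 0, 0.3],
    [0, 0, -10, 21, -70, 0, 0.3],
    [0, 0, -15, 32, -106, -5, 0.3],
    [0, 0, -20, 43, -142, -15, 0.3],
    [0, 0, -21, 49, -170, -25, 0.3]
  ]
}}

```text
clock: 5.5
tcp_pos: [0.5729, 0.1471, 0.1499]
orientation: [0.068, 3.139, -0.001]
contact_force: [0.0, 0.1, -0.0]
grip_width: 0.06
gripper_force: 0.0
```

>>> {"method": "servo_tool", "body": {
  "commands": [
    [0, 0, 0, 1, -10, 0, 0.3],
    [0, 0, 0, 1, -11, 0, 0.3],
    [0, 0, 0, 1, -11, 0, 0.3],
    [0, 0, 0, 1, -11, 0, 0.3]
  ]
}}

```text
clock: 5.83
tcp_pos: [0.5724, 0.1421, 0.1498]
orientation: [0.053, 3.141, 0.003]
contact_force: [0.1, 0.8, 0.2]
grip_width: 0.0599
gripper_force: 0.0
```

```bash
python3 w.py w3|grep -v '\[\[\| \['; python3 -c "
from h import *
o=r.get_obs();print(o['tcp_pos'],o['orientation'])"
```

```text
[507. 125.] 372 cap None collar None 
[0.57239631 0.14233407 0.14977069] [5.16815852e-02 3.14063246e+00 2.48602505e-03]
```

```bash
python3 w.py w4|head -4
```

```text
[507. 124.] 402 cap None collar [0.515  0.2942 0.0883] 
[ 42. 170.] 5560 cap [0.5453 0.0106 0.1095] collar [0.5421 0.0127 0.0935] [0.027 0.025 0.007]
[253. 206.] 4814 cap [0.5743 0.1403 0.11  ] collar [0.5642 0.1404 0.0936] [0.027 0.026 0.007]
5.9333 [0.57239037 0.14218279 0.14974145] [ 0.09979144 -0.11432865 -0.05272278] [-0.462  0.428  0.146  1.85  -0.081  0.868  1.261]
```

>>> {"method": "servo_tool", "body": {
  "commands": [
    [0, 0, 0, 1, -2, -18, 0.3],
    [0, 0, 0, 1, -2, -36, 0.3],
    [0, 0, 0, 1, -2, -47, 0.3],
    [0, 0, 0, 1, -2, -54, 0.3],
    [0, 0, 0, 1, -2, -54, 0.3]
  ]
}}

```text
clock: 6.35
tcp_pos: [0.5724, 0.1383, 0.0939]
orientation: [-0.055, -3.139, 0.001]
contact_force: [-0.7, -0.6, 0.0]
grip_width: 0.0598
gripper_force: 0.0
```

>>> {"method": "servo_tool", "body": {
  "commands": [
    [0, 0, 0, 0, 0, 0, 0.5],
    [0, 0, 0, 0, 0, 0, 1],
    [0, 0, 0, 0, 0, 0, 1],
    [0, 0, 0, 0, 0, 0, 1],
    [0, 0, 0, 0, 0, 0, 1]
  ],
  "force": 40
}}

```text
clock: 6.77
tcp_pos: [0.5744, 0.1382, 0.0964]
orientation: [0.057, 3.139, 0.002]
contact_force: [-0.8, 0.5, 6.0]
grip_width: 0.0259
gripper_force: 39.6
```

>>> {"method": "servo_tool", "body": {
  "commands": [
    [0, 0, 0, 0, 0, 4, 1],
    [0, 0, 0, 0, 0, 9, 1],
    [0, 0, 0, 0, 0, 15, 1],
    [0, 0, 0, 0, 0, 20, 1],
    [0, 0, 0, 0, 0, 20, 1]
  ]
}}

```text
clock: 7.18
tcp_pos: [0.5742, 0.1376, 0.1166]
orientation: [0.058, 3.139, 0.001]
contact_force: [0.1, 0.2, -2.3]
grip_width: 0.0259
gripper_force: 39.4
```

>>> {"method": "servo_tool", "body": {
  "commands": [
    [0, 0, 0, 0, 0, 0, 1],
    [0, 0, 0, 0, 0, 0, 1],
    [0, 0, 0, 0, 0, 0, 1]
  ]
}}

```text
clock: 7.43
tcp_pos: [0.5733, 0.1375, 0.115]
orientation: [-0.057, -3.14, 0.0]
contact_force: [0.8, -0.9, -1.6]
grip_width: 0.0258
gripper_force: 39.4
```

>>> {"method": "servo_tool", "body": {
  "commands": [
    [0, 0, 0, 0, 0, 0, 1]
  ]
}}

```text
clock: 7.52
tcp_pos: [0.5733, 0.1375, 0.115]
orientation: [-0.057, -3.141, 0.0]
contact_force: [-1.1, 0.2, -2.3]
grip_width: 0.0255
gripper_force: 39.4
```

>>> {"method": "servo_tool", "body": {
  "commands": [
    [0, 0, 0, 0, 0, 0, 1]
  ]
}}

```text
clock: 7.6
tcp_pos: [0.5734, 0.1375, 0.1151]
orientation: [-0.057, -3.141, 0.0]
contact_force: [0.6, 0.2, -3.0]
grip_width: 0.0258
gripper_force: 39.4
```

B reads about -2.3 N, which fits nearly empty. I'll put it back and go to C.

>>> {"method": "servo_tool", "body": {
  "commands": [
    [0, 0, 0, 0, 0, -8, 1],
    [0, 0, 0, 0, 0, -14, 1],
    [0, 0, 0, 0, 0, -17, 1],
    [0, 0, 0, 0, 0, -19, 1],
    [0, 0, 0, 0, 0, -19, 1]
  ]
}}

```text
clock: 8.02
tcp_pos: [0.5739, 0.1377, 0.0965]
orientation: [0.057, 3.141, 0.0]
contact_force: [-0.0, -0.5, 2.1]
grip_width: 0.0258
gripper_force: 39.7
```

>>> {"method": "servo_tool", "body": {
  "commands": [
    [0, 0, 0, 0, 0, -1, 1],
    [0, 0, 0, 0, 0, -1, 0.5],
    [0, 0, 0, 0, 0, -1, 0.3],
    [0, 0, 0, 0, 0, -1, 0.3],
    [0, 0, 0, 0, 0, 4, 0.3]
  ]
}}

```text
clock: 8.43
tcp_pos: [0.5728, 0.1373, 0.0994]
orientation: [-0.057, -3.139, 0.001]
contact_force: [-0.9, 0.6, 0.1]
grip_width: 0.0598
gripper_force: 0.0
```

>>> {"method": "servo_tool", "body": {
  "commands": [
    [0, 0, 0, 0, 0, 12, 0.3],
    [0, 0, 0, 0, 0, 30, 0.3],
    [0, 0, 0, 0, 0, 45, 0.3],
    [0, 0, 0, 0, 0, 50, 0.3]
  ]
}}

```text
clock: 8.77
tcp_pos: [0.5752, 0.1379, 0.1536]
orientation: [0.058, 3.137, 0.002]
contact_force: [1.1, 0.2, 0.7]
grip_width: 0.0598
gripper_force: 0.0
```

>>> {"method": "servo_tool", "body": {
  "commands": [
    [0, 0, 0, -7, -30, 0, 0.3],
    [0, 0, 0, -14, -60, 0, 0.3],
    [0, 0, 0, -21, -90, 0, 0.3],
    [0, 0, 0, -28, -115, 0, 0.3],
    [0, 0, 0, -30, -129, 0, 0.3]
  ]
}}

```text
clock: 9.18
tcp_pos: [0.5422, 0.0047, 0.1506]
orientation: [-0.063, -3.14, 0.002]
contact_force: [-1.0, -0.5, 0.3]
grip_width: 0.0596
gripper_force: 0.0
```

>>> {"method": "servo_tool", "body": {
  "commands": [
    [0, 0, 0, 0, 0, 0, 0.3],
    [0, 0, 0, 0, 0, 0, 0.3],
    [0, 0, 0, 0, 0, 0, 0.3],
    [0, 0, 0, 0, 0, 0, 0.3]
  ]
}}

```text
clock: 9.52
tcp_pos: [0.5439, 0.0104, 0.1503]
orientation: [0.054, 3.141, 0.001]
contact_force: [-0.8, -0.1, 0.0]
grip_width: 0.0601
gripper_force: 0.0
```

```bash
python3 w.py w5|head -5; python3 -c "
from h import *
print(r.get_obs()['orientation'])"
```

```text
[281.  13.] 1334 cap [0.4368 0.0269 0.1096] collar [0.4345 0.0225 0.0948] [0.012 0.025 0.007]
[253. 205.] 4800 cap [0.545  0.008  0.1098] collar [0.5341 0.0083 0.0938] [0.027 0.027 0.007]
[451. 239.] 4746 cap [0.5716 0.1376 0.1094] collar [0.5681 0.1367 0.0935] [0.025 0.026 0.007]
9.5667 [0.54381974 0.01021391 0.15027103] [ 0.13066244  0.18495612 -0.09528045] [-0.278  0.36   0.179  1.958 -0.086  0.83   1.484]
[[-0.     0.965  0.261  0.065]
[5.35874094e-02 3.14109142e+00 8.94898122e-04]
```

>>> {"method": "servo_tool", "body": {
  "commands": [
    [0, 0, 0, 1, -2, -18, 0.3],
    [0, 0, 0, 1, -2, -36, 0.3],
    [0, 0, 0, 1, -2, -47, 0.3],
    [0, 0, 0, 1, -2, -55, 0.3],
    [0, 0, 0, 1, -2, -55, 0.3]
  ]
}}

```text
clock: 9.98
tcp_pos: [0.5435, 0.0071, 0.0937]
orientation: [-0.056, -3.138, 0.0]
contact_force: [-0.4, 0.7, 0.5]
grip_width: 0.0599
gripper_force: 0.0
```

>>> {"method": "servo_tool", "body": {
  "commands": [
    [0, 0, 0, 0, 0, 0, 0.5],
    [0, 0, 0, 0, 0, 0, 1],
    [0, 0, 0, 0, 0, 0, 1],
    [0, 0, 0, 0, 0, 0, 1],
    [0, 0, 0, 0, 0, 0, 1]
  ],
  "force": 60
}}

```text
clock: 10.4
tcp_pos: [0.5455, 0.0072, 0.0964]
orientation: [0.057, 3.139, 0.001]
contact_force: [0.3, 2.2, 5.8]
grip_width: 0.0249
gripper_force: 59.4
```

>>> {"method": "servo_tool", "body": {
  "commands": [
    [0, 0, 0, 0, 0, 4, 1],
    [0, 0, 0, 0, 0, 9, 1],
    [0, 0, 0, 0, 0, 15, 1],
    [0, 0, 0, 0, 0, 20, 1],
    [0, 0, 0, 0, 0, 20, 1]
  ]
}}

```text
clock: 10.82
tcp_pos: [0.545, 0.0064, 0.1163]
orientation: [0.058, 3.14, 0.0]
contact_force: [0.6, 0.5, -5.9]
grip_width: 0.0249
gripper_force: 59.5
```

>>> {"method": "servo_tool", "body": {
  "commands": [
    [0, 0, 0, 0, 0, 0, 1],
    [0, 0, 0, 0, 0, 0, 1],
    [0, 0, 0, 0, 0, 0, 1]
  ]
}}

```text
clock: 11.07
tcp_pos: [0.5442, 0.0065, 0.115]
orientation: [-0.057, -3.14, 0.0]
contact_force: [-0.5, -0.5, -6.2]
grip_width: 0.025
gripper_force: 59.5
```

>>> {"method": "servo_tool", "body": {
  "commands": [
    [0, 0, 0, 0, 0, 0, 1]
  ]
}}

```text
clock: 11.15
tcp_pos: [0.5443, 0.0066, 0.115]
orientation: [-0.057, -3.14, 0.0]
contact_force: [-0.2, 0.2, -5.8]
grip_width: 0.0251
gripper_force: 59.5
```

>>> {"method": "servo_tool", "body": {
  "commands": [
    [0, 0, 0, 0, 0, 0, 1]
  ]
}}

```text
clock: 11.23
tcp_pos: [0.5444, 0.0066, 0.1151]
orientation: [-0.057, -3.141, 0.0]
contact_force: [1.2, 0.3, -6.9]
grip_width: 0.0251
gripper_force: 59.5
```

C reads about -6.2 N, so it is the full one. I'll lift it and carry it to the tray.

>>> {"method": "servo_tool", "body": {
  "commands": [
    [0, 0, 0, 0, 0, 10, 1],
    [0, 0, 0, 0, 0, 25, 1],
    [0, 0, 0, 0, -5, 40, 1],
    [0, 0, 0, -2, -20, 52, 1],
    [0, 0, 0, -6, -42, 57, 1]
  ]
}}

```text
clock: 11.65
tcp_pos: [0.5404, -0.0334, 0.1749]
orientation: [0.051, 3.137, 0.003]
contact_force: [1.3, -1.1, -6.5]
grip_width: 0.0254
gripper_force: 59.8
```

>>> {"method": "servo_tool", "body": {
  "commands": [
    [0, 0, 0, -4, -28, 0, 1],
    [0, 0, 0, -8, -56, 0, 1],
    [0, 0, 0, -12, -84, 0, 1],
    [0, 0, 0, -16, -112, 0, 1],
    [0, 0, 0, -20, -140, 0, 1]
  ]
}}

```text
clock: 12.07
tcp_pos: [0.5182, -0.1767, 0.1731]
orientation: [0.057, 3.14, 0.0]
contact_force: [0.2, -0.8, -6.4]
grip_width: 0.0249
gripper_force: 59.9
```

>>> {"method": "servo_tool", "body": {
  "commands": [
    [0, 0, 0, -5, -28, 0, 1],
    [0, 0, 0, -10, -56, 0, 1],
    [0, 0, 0, -15, -84, 0, 1],
    [0, 0, 0, -20, -112, 0, 1],
    [0, 0, 0, -25, -135, 0, 1]
  ]
}}

```text
clock: 12.48
tcp_pos: [0.4929, -0.3129, 0.1731]
orientation: [0.059, 3.141, -0.002]
contact_force: [0.3, -0.7, -6.7]
grip_width: 0.0251
gripper_force: 59.8
```

>>> {"method": "servo_tool", "body": {
  "commands": [
    [0, 0, 0, -2, -18, 0, 1],
    [0, 0, 0, -4, -30, 0, 1],
    [0, 0, 0, -4, -36, 0, 1],
    [0, 0, 0, -4, -36, 0, 1],
    [0, 0, 0, -4, -36, 0, 1]
  ]
}}

```text
clock: 12.9
tcp_pos: [0.49, -0.3452, 0.1723]
orientation: [-0.056, -3.141, -0.002]
contact_force: [0.4, 1.2, -6.4]
grip_width: 0.0252
gripper_force: 59.9
```

>>> {"method": "servo_tool", "body": {
  "commands": [
    [0, 0, 0, 0, 0, 0, 1],
    [0, 0, 0, 0, 0, 0, 1]
  ]
}}

```text
clock: 13.07
tcp_pos: [0.4902, -0.3447, 0.1722]
orientation: [-0.054, -3.141, -0.002]
contact_force: [-0.8, 0.8, -6.2]
grip_width: 0.0251
gripper_force: 59.9
```

```bash
python3 - <<'E'
from h import *
im,d,ci,T=snap('top'); cv2.imwrite('pics/c.png',im); P=cloud(d,ci,T)
im2,_,_,_=snap('scene'); cv2.imwrite('pics/carry.png',im2)
o=r.get_obs(); print(o['clock'],o['tcp_pos'],o['joints'])
E
```

```text
13.1667 [ 0.48998988 -0.34525101  0.17227682] [ 0.28173245  0.4250472   0.29835945  1.81601878 -0.1531571   0.92325166
  2.1837907 ]
```

View pics/carry.png

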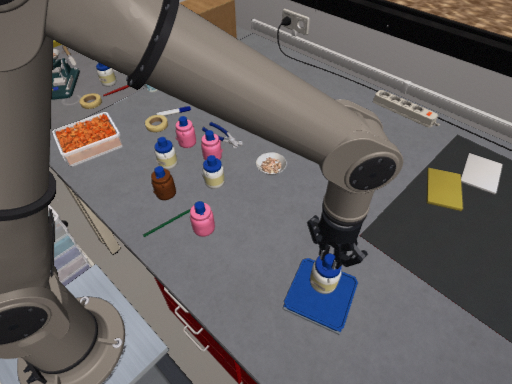

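The picture shows the pot held upright over the tray at (326,275), with A and B still standing at (165,152) and (213,171). Lowering it slowly.

>>> {"method": "servo_tool", "body": {
  "commands": [
    [0, 0, 0, 0, -1, -14, 1],
    [0, 0, 0, 0, -1, -28, 1],
    [0, 0, 0, 0, -1, -38, 1],
    [0, 0, 0, 0, -1, -44, 1],
    [0, 0, 0, 0, -1, -47, 1]
  ]
}}

```text
clock: 13.58
tcp_pos: [0.4892, -0.3468, 0.1242]
orientation: [-0.057, -3.14, -0.001]
contact_force: [-0.0, 0.1, -6.7]
grip_width: 0.0253
gripper_force: 59.9
```

>>> {"method": "servo_tool", "body": {
  "commands": [
    [0, 0, 0, 0, 0, -2, 1],
    [0, 0, 0, 0, 0, -4, 1],
    [0, 0, 0, 0, 0, -6, 1],
    [0, 0, 0, 0, 0, -7, 1],
    [0, 0, 0, 0, 0, -8, 1]
  ]
}}

```text
clock: 14.0
tcp_pos: [0.4902, -0.3476, 0.118]
orientation: [0.057, 3.14, -0.001]
contact_force: [0.2, 0.6, -3.4]
grip_width: 0.0248
gripper_force: 60.3
```

>>> {"method": "servo_tool", "body": {
  "commands": [
    [0, 0, 0, 0, 0, -1, 1],
    [0, 0, 0, 0, 0, -2, 1],
    [0, 0, 0, 0, 0, -2, 1]
  ]
}}

```text
clock: 14.25
tcp_pos: [0.4898, -0.3476, 0.1155]
orientation: [0.057, 3.14, -0.001]
contact_force: [-0.5, -0.0, -2.9]
grip_width: 0.0252
gripper_force: 60.3
```

>>> {"method": "servo_tool", "body": {
  "commands": [
    [0, 0, 0, 0, 0, -1, 1],
    [0, 0, 0, 0, 0, -2, 1],
    [0, 0, 0, 0, 0, -2, 1]
  ]
}}

```text
clock: 14.5
tcp_pos: [0.4899, -0.3475, 0.1135]
orientation: [0.057, 3.14, -0.0]
contact_force: [0.0, 0.6, -2.0]
grip_width: 0.0251
gripper_force: 60.3
```

>>> {"method": "servo_tool", "body": {
  "commands": [
    [0, 0, 0, 0, 0, -1, 1],
    [0, 0, 0, 0, 0, -1, 1]
  ]
}}

```text
clock: 14.67
tcp_pos: [0.4903, -0.3476, 0.1134]
orientation: [0.057, 3.14, -0.0]
contact_force: [-0.4, 2.5, 5.5]
grip_width: 0.0247
gripper_force: 61.2
```

>>> {"method": "servo_tool", "body": {
  "commands": [
    [0, 0, 0, 0, 0, -0.5, 1],
    [0, 0, 0, 0, 0, -0.5, 1]
  ]
}}

```text
clock: 14.83
tcp_pos: [0.4904, -0.3477, 0.1133]
orientation: [0.057, 3.139, -0.001]
contact_force: [-2.6, 2.3, 8.4]
grip_width: 0.025
gripper_force: 61.6
```

The tray is fully down and the pot carries load, so I release and retreat.

>>> {"method": "servo_tool", "body": {
  "commands": [
    [0, 0, 0, 0, 0, 0, 0.6],
    [0, 0, 0, 0, 0, 0, 0.3],
    [0, 0, 0, 0, 0, 0, 0.3],
    [0, 0, 0, 0, 0, 4, 0.3],
    [0, 0, 0, 0, 0, 10, 0.3]
  ]
}}

```text
clock: 15.25
tcp_pos: [0.4891, -0.3473, 0.1216]
orientation: [-0.057, -3.14, -0.001]
contact_force: [0.1, -0.2, 0.7]
grip_width: 0.0597
gripper_force: 0.0
```

>>> {"method": "servo_tool", "body": {
  "commands": [
    [0, 0, 0, 0, 0, 15, 0.3],
    [0, 0, 0, 0, 0, 35, 0.3],
    [0, 0, 0, 0, 0, 60, 0.3],
    [0, 0, 0, 0, 0, 90, 0.3],
    [0, 0, 0, 0, 0, 110, 0.3]
  ]
}}

```text
clock: 15.67
tcp_pos: [0.49, -0.3481, 0.235]
orientation: [0.058, 3.139, -0.002]
contact_force: [1.2, -0.5, 0.6]
grip_width: 0.0598
gripper_force: 0.0
```

>>> {"method": "servo_tool", "body": {
  "commands": [
    [0, 0, 0, 30, 20, 20, 0.3],
    [0, 0, 0, 60, 40, 20, 0.3],
    [0, 0, 0, 90, 60, 20, 0.3],
    [0, 0, 0, 120, 80, 20, 0.3],
    [0, 0, 0, 120, 80, 20, 0.3]
  ]
}}

```text
clock: 16.08
tcp_pos: [0.6162, -0.2594, 0.2519]
orientation: [0.041, 3.138, 0.006]
contact_force: [0.7, 1.8, -0.1]
grip_width: 0.0598
gripper_force: 0.0
```

>>> {"method": "servo_tool", "body": {
  "commands": [
    [0, 0, 0, 0, 0, 0, 0.3],
    [0, 0, 0, 0, 0, 0, 0.3],
    [0, 0, 0, 0, 0, 0, 0.3]
  ]
}}

```text
clock: 16.33
tcp_pos: [0.6083, -0.2691, 0.2521]
orientation: [-0.061, -3.14, 0.001]
contact_force: [-0.3, 0.1, -0.5]
grip_width: 0.0599
gripper_force: 0.0
```

```bash
python3 - <<'E'
from h import *
for n in('top','scene'):
    im,d,ci,T=snap(n); P=cloud(d,ci,T); cv2.imwrite(f'pics/end_{n}.png',im)
    h_=cv2.cvtColor(im,cv2.COLOR_BGR2HSV)
    b=(abs(h_[...,0].astype(int)-112)<14)&(h_[...,1]>130)&(P[...,2]>.08)&(P[...,2]<.15)&(P[...,0]>.1)&(abs(P[...,1])<.5)
    k,l,st,c=cv2.connectedComponentsWithStats(b.astype(np.uint8))
    for i in range(1,k):
        if st[i,4]>110:
            q=P[l==i]; t=q[q[:,2]>np.percentile(q[:,2],98)-.004]; print(n,c[i].round(),st[i,4],t.mean(0).round(4))
    b=(abs(h_[...,0].astype(int)-112)<14)&(h_[...,1]>130)&(P[...,2]>0)&(P[...,2]<.04)&(abs(P[...,0]-.488)<.1)&(abs(P[...,1]+.347)<.1)
    q=P[b]; print('tray',cv2.minAreaRect(q[:,:2].astype(np.float32)),np.median(q[:,2]))
o=r.get_obs(); print(o['clock'],o['tcp_pos'])
E
```

```text
top [213. 196.] 239 [0.5709 0.1382 0.1116]
top [155. 211.] 246 [0.5204 0.3205 0.1117]
tray ((0.4972212612628937, -0.29730796813964844), (0.09774923324584961, 0.18115831911563873), 72.35091400146484) 0.01732513934352964
scene [163. 145.] 193 [0.5179 0.3192 0.1122]
scene [212. 164.] 214 [0.5679 0.1379 0.1115]
scene [325. 278.] 456 [ 0.4867 -0.3465  0.1286]
tray ((0.48754438757896423, -0.3466307818889618), (0.15197739005088806, 0.14871549606323242), 17.810810089111328) 0.018048624079776476
16.4333 [ 0.60837875 -0.26901968  0.25219619]
```

View pics/end_scene.png

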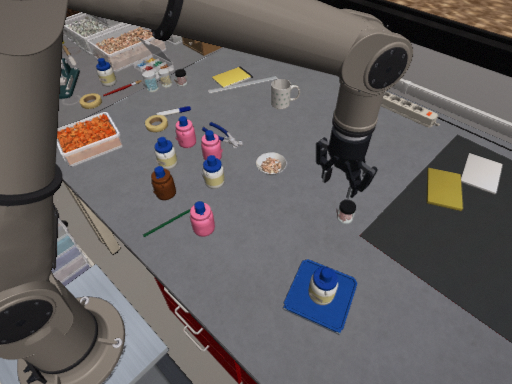

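The picture shows the full pot upright at (323,285) in the tray's centre. The tray is sunk, with its floor at 0.017 to 0.018 m and the cap top at 0.128 m. A and B stand within about 2 mm of where they started, and the dish, jar and nippers are in place. The arm touches nothing.

```bash
python3 -c "
from bench import r
print(r.hand_in())"
```

```text
the job is handed in; nothing more can be done
None
```

The full pot was the rightmost of the three, at about 6.2 N; it now stands upright in the centre of the sunk blue tray, both nearly empty pots are back within about 2 mm of their places, and the job is handed in (no verdict was returned).

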